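# Swap the boost pedal at the back of the pedal case

## Robot

A 6-joint arm with a two-finger parallel gripper is mounted at the origin on the work surface. World frame = base frame: x ahead of the robot, y to its left, z up, the work surface at z = 0. Lengths are in m, angles in rad, forces in N, time in s.
With the tool pointing down it reaches from about 0.35 to 0.85 m from the base axis. Payload 8.1 kg.
Tool frame: the origin (TCP) lies between the finger pads; the fingertips stand 11 mm ahead of it and the grasp point (between the pads) lies 8 mm behind it (robot.tips_ahead is the distance from the TCP to the fingertips, in m); z points along the fingers, y is the line along which they close (so a half turn about z gives the same grasp; the last joint's range is limited). The gripper opens to 93 mm and grips with 3 to 60 N. Pads are 15 mm wide; open, the fingers measure 128 mm over their backs; the gripper's body (75 mm by 188 mm) begins 65 mm behind the grasp point.
Start: joints at [1.108, 0.13, 1.488, -0, 1.523, -0.085], TCP at [0.221, 0.558, 0.195] pointing down, gripper open.
Joint ranges: [-2.96, 2.96], [-0.89, 2.26], [0.02, 2.5], [-1.34, 4.48], [0, 2.73], [-2.66, 2.66]. Speed limits (rad/s): [2.39, 2.39, 2.79, 3.14, 3.14, 3.14].

## Interface

Orientations are given as a rotation vector (axis times angle).
In Python, from plant import robot gives the robot as it stands. The module is installed in compiled form; this text tells all that it offers.
- The arm moves only by the tool move_arm, never from a script. Its argument "deltas" is one flat list of numbers, 7 for each row, row after row: the shift along the tool's x, y, z in m, then the turn, a rotation vector about the tool's x, y, z in rad, then the opening, from 0 (shut) to 1 (fully open). A call has 1 to 12 rows; each row is the pose to reach, as a shift and turn from the pose commanded when the call began, along the tool's axes at that moment; what a row does not reach only later rows make up. A row lasts 1/8 s, in which the tool goes at most 62.5 mm and 10.7 degrees, less where a joint would pass 70% of its speed; a pose out of reach is approached as far as the arm can. A call with a gripper value outside its range is refused whole. The fingers move at their own pace and stop on an object; "squeeze" is the grip in N (left out, the last holds). Time passes only in rows, so rows that repeat a pose let the fingers close. It gives the time, the measured TCP pose, the force, the opening and the grip force at its end, in the units of the state.
- robot.read_state(): the state, without advancing time (a new reading comes with each control period).
- robot.read_camera(name): name is "side" or "top"; returns (picture, depth): 384x512x3 uint8, red, green, blue; 384x512 float32, m along the optical axis (not along the pixel's ray), 0 where there is no reading.
- robot.camera_model(name): a dict with "K" (3x3 intrinsics, pixels), "R" (3x3) and "t" (3): a world point X has camera coordinates R X + t. Camera axes: x right, y down, z forward; pixel columns grow to the right and rows downward; lengths in m; the calibration is good to about 2 mm. A picture is of the moment at which its call begins. camera_model takes no time and is no camera call.
- robot.close_job(): hands the job in; it is judged then, once.
Trained networks look in the newest picture that a camera, given by its name, has taken for a name from the list of things; names that differ only in an ending like _2 or _b are one class to them, and where a whole thing is asked for, a point or a joint stands for the part that bears it (a point fixed in the world has none). Each returns a list of dicts, best first, with "confidence" (0 to 1); they miss things now and then, are a little off and sometimes report something else, mostly with a low value. They report only what shows in the picture. A call takes as long as a camera call.
- robot.recognise(camera, label): "uv" ([column, row] in pixels, amid what is visible of it).
The state is a dict: "t": time; "q": joint angles; "dq": joint speeds; "joint_torque": joint torques, N m; "tool_pos": TCP position; "orientation": TCP orientation; "force": force on the tool from outside, world axes, zero at the start; "wrist_torque": the same for the moment, N m; "opening": finger opening in m; "gripper_force": force on a finger pad.
Only numpy, scipy, OpenCV 4.12 (cv2) and the standard library are available. Lean on these libraries where they do the work, as an engineer would, in place of code of your own. Each camera call takes 0.05 s, during which the arm holds its last target. There are 200 camera calls.

## Task

Change the red boost pedal at the back of the wooden pedal case for the blue one: clear the green and the yellow pedal out of the way onto the grey felt mat, draw the red pedal out from under the tier and stand it on the cork mat, slide the blue pedal in under the tier just where the red one was, and then put the green and the yellow pedal back exactly where each one stood. All four are to stand upright, those in the case straight along it as before; leave the capo, the glass slide and the screwdriver alone.

Things in the scene. Friction and masses are not known exactly. Their poses are not given: they have to be found in the camera images.
- red_boost_center (a point): red stomp box 93 mm long (x), 46 wide (y), 31 high, about 0.25 kg; steel foot switch on top (40 high) 26 mm from the centre at its -x end, one knob (43 high) at its +x end. Point: centre of the box, 15.5 mm above its underside. Stands in the back of the case, rear 48 mm under the tier, front 45 mm in the open: it must be drawn 55 mm to the case's front before it is lifted; green and yellow block that way.
- blue_boost_center (a point): blue stomp box 93 mm long (x), 46 wide (y), 31 high, about 0.25 kg; steel foot switch on top (40 high) 26 mm from the centre at its -x end, one knob (43 high) at its +x end. Point: centre of the box, 15.5 mm above its underside. The replacement: it stands on one half of the cork mat, with the other half free.
- green_drive_center (a point): green stomp box 93 mm long (x), 40 wide (y), 31 high, about 0.25 kg; steel foot switch on top (40 high) 26 mm from the centre at its -x end, three knobs (43 high) at its +x end. Point: centre of the box, 15.5 mm above its underside. In the front row of the case, left or right, 32 mm from yellow, 34 mm from the side wall.
- yellow_delay_center (a point): yellow stomp box 93 mm long (x), 40 wide (y), 31 high, about 0.25 kg; steel foot switch on top (40 high) 26 mm from the centre at its -x end, two knobs (43 high) at its +x end. Point: centre of the box, 15.5 mm above its underside. In the front row of the case, 32 mm beside green, 34 mm from the side wall.
- case: fixed wooden case, open at top and front. Origin: centre of underside; x to its back, y left. Outside 249 x 204 mm, side walls 48 high. Floor at z 10, back wall at x 112. Tier: 8 mm board over the back from x 52, underside z 62, sides there 70 high. Dark floor pads mark the places: front row x -54, y 36 and -36; back (red, then blue) x 54, y 0. A loose door, 44 high, stands half open to the front.
- felt_mat: grey felt mat with blue edging, the side area for green and yellow; fixed, 150 (its x) x 200 mm (its y), 3 thick. Origin: centre of its underside. Left or right of the case, empty at the start; beyond its +x edge are the glass slide, the capo and a 9 V battery.
- cork_mat: brown cork mat, fixed, 150 (its x) x 200 mm (its y), 3 thick. Origin: centre of its underside. On the other side of the case; blue stands on one half, about 48 mm from the middle along y; red goes on the free half. Beyond its +x edge lie the screwdriver and a round tin.
- capo_center (a point): steel guitar capo lying flat, about 100 by 45 mm, 14 mm high; the point is about its middle. A bystander.
- slide_center (a point): clear glass slide (a tube 29 mm across, 65 mm tall) standing on end; the point is its centre. A bystander.
- screwdriver_mid (a point): blue-handled screwdriver, 160 mm long, lying; the point is near its middle. A bystander.

How it is judged:
By the outcome, as a careful person would: the job done as asked, in the order asked, and still so for the second after the job is handed in, with the robot touching nothing.
It also fails if it takes over 112 s, if anything falls off the work surface, if the arm or the gripper's body presses on something with over 40 N, if the wrist force passes 120 N, or if a joint passes its speed limit or range.

## Working session

There is one attempt and no reset: what is moved stays moved. The work goes in short steps, Python scripts to look and compute and a tool call to move; the robot and the scene stay as the last step left them, time stands still between calls to the robot, and variables do not carry over. Pictures are saved under pics/ and viewed, at most 14 in all, crops included, and the job is handed in when it is done.

Besides the shell and the picture viewer there is one more tool, called after "Request:" by a JSON object that holds its "fn" and its "kwargs", one argument or row to a line. move_arm: Moves the arm, as the interface text tells. Its arguments: {"type":"object","properties":{"deltas":{"type":"array","items":{"type":"number"}},"squeeze":{"type":"number"}},"required":["deltas"]}

```bash
mkdir -p pics
cat > h.py <<'E'
import numpy as np, cv2
from plant import robot
def shot(c,name):
    p,d=robot.read_camera(c); cv2.imwrite(f'pics/{name}.png',cv2.cvtColor(p,cv2.COLOR_RGB2BGR)); return p,d
def cloud(c,d):
    m=robot.camera_model(c);K,R,t=(np.array(m[k]) for k in('K','R','t'))
    v,u=np.mgrid[:d.shape[0],:d.shape[1]]
    P=np.stack([(u-K[0,2])/K[0,0]*d,(v-K[1,2])/K[1,1]*d,d],-1)
    return (P-t)@R
E
python3 - <<'E'
from h import *
for c in('top','side'):
    p,d=shot(c,c+'0'); W=cloud(c,d); np.savez(c+'0.npz',p=p,d=d,W=W)
    m=robot.camera_model(c); print(c,(-np.array(m['R']).T@np.array(m['t'])).round(3),np.array(m['R']).round(2).tolist(),np.array(m['K']).round(0).tolist())
    for l in ['red_boost_center','blue_boost_center','green_drive_center','yellow_delay_center','case','felt_mat','cork_mat','capo_center','slide_center','screwdriver_mid']:
        r=robot.recognise(c,l)
        for x in r[:2]:
            u,v=np.array(x['uv']).round().astype(int); print(l,x['confidence'],u,v,W[v,u].round(3))
print(robot.read_state())
E
```

```text
top [0.416 0.043 0.91 ] [[0.01, -1.0, 0.02], [-0.99, -0.01, -0.14], [0.14, -0.02, -0.99]] [[408.0, 0.0, 259.0], [0.0, 408.0, 190.0], [0.0, 0.0, 1.0]]
red_boost_center 0.71 250 166 [0.596 0.048 0.041]
blue_boost_center 0.85 385 255 [ 0.406 -0.242  0.034]
green_drive_center 0.89 230 204 [0.513 0.09  0.039]
green_drive_center 0.52 100 189 [0.539 0.36  0.063]
yellow_delay_center 0.69 263 203 [0.515 0.019 0.041]
case 0.64 248 178 [0.574 0.052 0.014]
case 0.24 385 256 [ 0.404 -0.242  0.034]
felt_mat 0.77 137 250 [0.414 0.294 0.   ]
cork_mat 0.81 408 246 [ 0.426 -0.305  0.002]
capo_center 0.92 142 195 [0.534 0.286 0.012]
slide_center 0.77 102 191 [0.537 0.36  0.052]
slide_center 0.49 254 163 [0.602 0.039 0.042]
screwdriver_mid 0.83 412 196 [ 0.535 -0.31   0.024]
screwdriver_mid 0.33 254 164 [0.598 0.039 0.051]
side [ 0.379 -0.798  0.75 ] [[0.98, -0.17, -0.0], [-0.11, -0.63, -0.77], [0.13, 0.76, -0.64]] [[456.0, 0.0, 249.0], [0.0, 456.0, 191.0], [0.0, 0.0, 1.0]]
red_boost_center 0.62 278 193 [0.593 0.028 0.041]
blue_boost_center 0.97 217 302 [ 0.409 -0.259  0.033]
green_drive_center 0.95 242
[... 364 characters left out ...]
24 [ 0.534 -0.326  0.026]
{'t': 1.1, 'q': array([ 1.10759985e+00,  1.30387383e-01,  1.48818832e+00,  3.39284281e-05,
        1.52300693e+00, -8.53950392e-02]), 'dq': array([ 0.0003667 ,  0.00135775,  0.00041648, -0.00012914,  0.00167888,
       -0.00081346]), 'joint_torque': array([-1.19322804e-04, -5.59767044e+01, -4.92069018e+01,  7.67728058e-02,
        2.26121431e-02, -2.26229548e-05]), 'tool_pos': array([0.22129487, 0.55770987, 0.19504918]), 'orientation': array([-5.89922894e-01, -3.08567780e+00, -2.95679504e-05]), 'force': array([-0.03877482, -0.41773953,  0.03210239]), 'wrist_torque': array([ 0.01684076, -0.02637212, -0.02968833]), 'gripper_force': 0.0, 'opening': 0.09292555181285733}
```

View pics/top0.png

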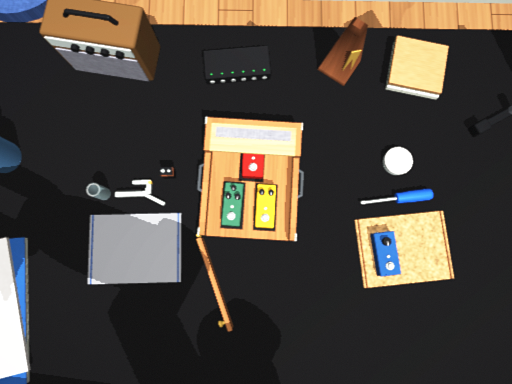

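View pics/side0.png

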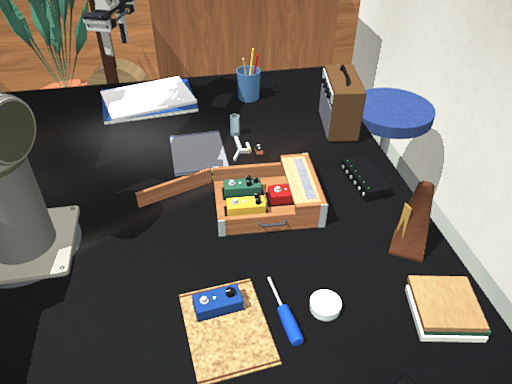

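The top view shows green at (233,205) and yellow at (265,207) in the front row. Red is at (253,166), partly under the tier, and the door stands open from (200,237) to (230,330). Felt is on the left at (136,248); cork is on the right at (404,250) with blue on its left half at (386,254). The side view agrees.

```bash
cat > meas.py <<'E'
from h import *
HUE={'red':[(0,6),(172,180)],'green':[(60,90)],'yellow':[(22,34)],'blue':[(100,125)]}
def rect(W,p,name,roi,zlo,zhi,smin=110):
    h=cv2.cvtColor(p,cv2.COLOR_RGB2HSV)
    m=np.zeros(h.shape[:2],bool)
    for a,b in HUE[name]: m|=(h[...,0]>=a)&(h[...,0]<=b)
    m&=(h[...,1]>smin)&(h[...,2]>40)
    m&=(W[...,2]>zlo)&(W[...,2]<zhi)&(np.hypot(W[...,0]-roi[0],W[...,1]-roi[1])<.08)
    q=W[m]; (c,s,a)=cv2.minAreaRect((q[:,:2]*1000).astype(np.float32))
    if s[0]<s[1]: a-=90; s=s[::-1]
    a=(a+90)%180-90
    return np.round(c,1),np.round(s,1),round(a,2),len(q),np.round(np.median(q[:,2])*1000,1)
E
python3 - <<'E'
from meas import *
for c in('top','side'):
    f=np.load(c+'0.npz');W,p=f['W'],f['p']
    for n,r,z in(('red',(.595,.045),.034),('green',(.513,.088),.034),('yellow',(.513,.015),.034),('blue',(.406,-.245),.028)):
        print(c,n,rect(W,p,n,r,z,z+.013))
    def box(m,n):
        q=W[m]; print(c,n,len(q),*[np.round(x,1) for x in cv2.minAreaRect((q[:,:2]*1000).astype(np.float32))],np.round(1000*np.median(q[:,2]),1))
    X,Y,Z=W[...,0],W[...,1],W[...,2]
    near=(abs(X-.57)<.17)&(abs(Y-.05)<.15)
    box(near&(Z>.063)&(Z<.078),'tier')
    for nm,cx,cy in(('felt',.41,.295),('cork',.42,-.29)):
        h=cv2.cvtColor(p,cv2.COLOR_RGB2HSV)
        m=(p.max(-1)>60)&(abs(X-cx)<.1)&(abs(Y-cy)<.13)&(abs(Z)<.012)
        n,l,s,_=cv2.connectedComponentsWithStats(m.astype(np.uint8)); box(l==1+s[1:,4].argmax(),nm)
    # case outer edges: wall tops
    m=near&(Z>.043)&(Z<.055)&(p.max(-1)>50)
    q=W[m];print(c,'walls',len(q),*[np.round(x,1) for x in cv2.minAreaRect((q[:,:2]*1000).astype(np.float32))])
E
```

```text
top red (array([598.1,  42.1]), array([50. , 45.3]), -1.05, 405, np.float64(40.3))
top green (array([512.9,  85.2]), array([92. , 39.7]), -4.7, 597, np.float64(40.5))
top yellow (array([510.1,  13.8]), array([92.6, 39.7]), -2.78, 662, np.float64(40.3))
top blue (array([ 410.1, -246. ]), array([90.8, 44. ]), 7.39, 748, np.float64(33.5))
top tier 3228 [654.7  41.2] [206.8  73.9] 87.0 69.6
top felt 6536 [418.8 300.5] [153.4 205.5] 1.8 2.5
top cork 5377 [ 420.7 -295.9] [155.6 207.5] 6.1 2.4
top walls 1405 [508.7  50.5] [208.3 225.4] 87.4
side red (array([598.3,  39.6]), array([51.8, 48.6]), -0.61, 227, np.float64(39.7))
side green (array([556.7,  79.1]), array([24.4,  1.8]), 88.74, 6, np.float64(40.3))
side yellow (array([510.2,  13. ]), array([92.3, 42.6]), -4.71, 352, np.float64(39.9))
side blue (array([ 409.5, -248.9]), array([92.5, 46.1]), 8.04, 781, np.float64(33.0))
side tier 1649 [654.2  41.1] [211.2  73.9] 87.1 69.5
side felt 2370 [402.5 311.1] [188.6 236.1] 3.0 2.0
side cork 6344 [ 421.4 -293.5] [154.1 208. ] 6.1 2.3
side walls 996 [544.   49.1] [214.3 295.3] 86.8
```

```bash
cat > go.py <<'E'
from h import *
from scipy.spatial.transform import Rotation as Ro
C=np.array([565.5,46.6]);YAW=-3.
def case(x,y):
    a=np.radians(YAW);return C+np.array([x*np.cos(a)-y*np.sin(a),x*np.sin(a)+y*np.cos(a)])
def tcp():
    s=robot.read_state();R=Ro.from_rotvec(s['orientation']);return s,s['tool_pos']*1000,R,np.degrees(np.arctan2(R.as_matrix()[1,1],R.as_matrix()[0,1]))-90
def delta(xy,z,yaw=YAW):  # mm, tool heading (closing axis) yaw rel. to world y
    s,p,R,h=tcp(); d=R.inv().apply(np.r_[xy,z]-p)
    Rt=Ro.from_euler('z',yaw,degrees=True)*Ro.from_matrix([[-1,0,0],[0,1,0],[0,0,-1]])
    print('delta mm',d.round(1),'rot',(R.inv()*Rt).as_rotvec().round(4),'now',p.round(1),round(h,2))
E
python3 -c "
from go import *
delta(case(-54,36),120)"
```

```text
delta mm [-445.8 -331.3   75. ] rot [ 0.     -0.     -0.3254] now [221.3 557.7 195. ] -21.65
```

Request:
{"fn": "move_arm", "kwargs": {
  "deltas": [-0.4458,-0.3313,0.06,0,0,-0.3254,0.61,-0.4458,-0.3313,0.06,0,0,-0.3254,0.61,-0.4458,-0.3313,0.06,0,0,-0.3254,0.61,-0.4458,-0.3313,0.06,0,0,-0.3254,0.61,-0.4458,-0.3313,0.06,0,0,-0.3254,0.61,-0.4458,-0.3313,0.06,0,0,-0.3254,0.61,-0.4458,-0.3313,0.06,0,0,-0.3254,0.61,-0.4458,-0.3313,0.06,0,0,-0.3254,0.61,-0.4458,-0.3313,0.075,0,0,-0.3254,0.61,-0.4458,-0.3313,0.075,0,0,-0.3254,0.61,-0.4458,-0.3313,0.075,0,0,-0.3254,0.61,-0.4458,-0.3313,0.075,0,0,-0.3254,0.61],
  "squeeze": 30
}}

```text
t: 2.6
tool_pos: [0.5134, 0.0865, 0.1207]
orientation: [0.08, 3.14, 0.001]
force: [-0.7, -0.0, -0.0]
opening: 0.0566
gripper_force: 0.0
```

```bash
python3 -c "
from go import *
delta(case(-54,36),24)
shot('top','t1'); print(robot.read_state()['opening'])"
```

```text
delta mm [-0.  -1.2 96.7] rot [0.0004 0.0008 0.0015] now [513.4  86.5 120.7] -2.92
0.056852927754282925
```

View pics/t1.png

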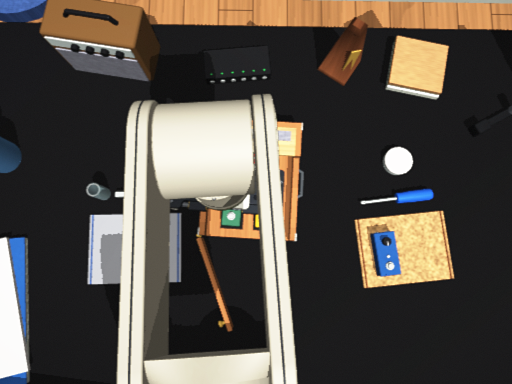

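The arm hides most of the case, with green's foot switch at (232,215) between the fingers. I'll descend, grip and lift green.

Request:
{"fn": "move_arm", "kwargs": {
  "deltas": [0,0,0.05,0,0,0,0.61,0,0,0.08,0,0,0,0.61,0,0,0.096,0,0,0,0.61,0,0,0.096,0,0,0,0.61,0,0,0.096,0,0,0,0.3,0,0,0.096,0,0,0,0.3,0,0,0.096,0,0,0,0.3,0,0,0.096,0,0,0,0.3],
  "squeeze": 30
}}

```text
t: 3.65
tool_pos: [0.5138, 0.0853, 0.0245]
orientation: [0.082, 3.14, 0.0]
force: [-0.2, 0.1, -1.0]
opening: 0.0282
gripper_force: 0.0
```

```bash
python3 -c "
from h import *
p,d=robot.read_camera('side'); cv2.imwrite('pics/s1.png',cv2.resize(cv2.cvtColor(p,cv2.COLOR_RGB2BGR)[90:270,130:370],None,fx=3.3,fy=3.3,interpolation=cv2.INTER_CUBIC))
print(robot.read_state())"
```

```text
{'t': 3.7, 'q': array([ 6.60407635e-02,  7.06905480e-02,  1.87689448e+00,  1.31954283e-05,
        1.19353997e+00, -1.45224750e+00]), 'dq': array([ 0.0004257 ,  0.00241788,  0.00264854,  0.00024032, -0.00106141,
       -0.00075292]), 'joint_torque': array([ 1.20638183e-02, -4.77745342e+01, -4.40825593e+01, -4.50550870e-03,
        7.52026308e-02,  1.43230327e-04]), 'tool_pos': array([0.51366365, 0.08528893, 0.02432641]), 'orientation': array([8.24654365e-02, 3.14004543e+00, 8.68793377e-05]), 'force': array([ 0.53661216, -0.8473478 ,  0.08552683]), 'wrist_torque': array([0.05016184, 0.03749756, 0.00874607]), 'gripper_force': 0.0, 'opening': 0.02824324494414009}
```

View pics/s1.png

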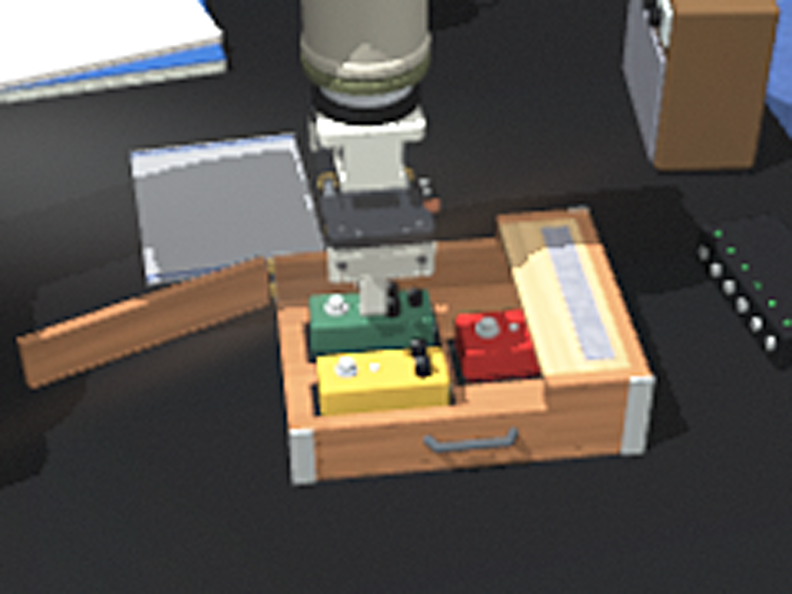

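```bash
python3 -c "
from h import *
for c in ('side','top'):
    p,d=robot.read_camera(c);W=cloud(c,d)*1000
    if c=='side':
        for v in range(168,200,2): print(v,[(p[v,u].tolist(),W[v,u].round(0).tolist()) for u in (239,244)])
"
```

```text
168 [([168, 167, 158], [495.0, 2.0, 148.0]), ([162, 161, 152], [506.0, 0.0, 148.0])]
170 [([161, 161, 151], [495.0, 3.0, 143.0]), ([162, 162, 152], [506.0, 0.0, 143.0])]
172 [([161, 160, 150], [495.0, 3.0, 137.0]), ([163, 162, 152], [506.0, 3.0, 135.0])]
174 [([180, 181, 169], [495.0, -0.0, 134.0]), ([157, 157, 147], [515.0, 57.0, 88.0])]
176 [([186, 187, 179], [503.0, 57.0, 83.0]), ([163, 163, 154], [515.0, 56.0, 83.0])]
178 [([225, 222, 212], [503.0, 58.0, 77.0]), ([184, 187, 177], [515.0, 55.0, 77.0])]
180 [([180, 192, 178], [503.0, 57.0, 71.0]), ([186, 188, 177], [514.0, 55.0, 71.0])]
182 [([196, 206, 193], [503.0, 59.0, 63.0]), ([186, 187, 178], [514.0, 55.0, 65.0])]
184 [([196, 203, 189], [502.0, 57.0, 59.0]), ([170, 168, 160], [514.0, 55.0, 59.0])]
186 [([98, 160, 130], [505.0, 74.0, 39.0]), ([58, 100, 80], [517.0, 71.0, 39.0])]
188 [([87, 143, 115], [503.0, 66.0, 39.0]), ([57, 91, 73], [516.0, 67.0, 36.0])]
190 [([64, 101, 83], [503.0, 65.0, 34.0]), ([61, 98, 80], [516.0, 68.0, 29.0])]
192 [([62, 100, 81], [504.0, 69.0, 24.0]), ([62, 101, 82], [516.0, 66.0, 24.0])]
194 [([64, 101, 84], [503.0, 68.0, 18.0]), ([56, 95, 78], [515.0, 65.0, 19.0])]
196 [([33, 62, 56], [503.0, 67.0, 12.0]), ([206, 178, 83], [510.0, 30.0, 42.0])]
198 [([255, 255, 120], [498.0, 29.0, 38.0]), ([255, 250, 116], [509.0, 24.0, 41.0])]
```

```bash
python3 -c "
from go import *
print(robot.tips_ahead,[a for a in dir(robot) if a[0]!='_']); print(tcp()[1])"
```

```text
0.011 ['IKError', 'camera_model', 'close_job', 'read_camera', 'read_state', 'recognise', 'tips_ahead']
[513.4951947   85.27822936  24.09964364]
```

The side view shows the fingertips above green's lid. Depth puts them at z≈55 mm, but the reported pose says 13 mm. So the reported tool height is about 42 mm too low, while x and y agree. I'll open, go down part of the way and measure again.

Request:
{"fn": "move_arm", "kwargs": {
  "deltas": [0,0,0,0,0,0,0.61,0,0,0,0,0,0,0.61,0,0,0,0,0,0,0.61,0,0,0.012,0,0,0,0.61,0,0,0.025,0,0,0,0.61,0,0,0.025,0,0,0,0.61]
}}

```text
t: 4.55
tool_pos: [0.5116, 0.0852, -0.0031]
orientation: [-0.082, -3.137, 0.001]
force: [-0.6, -0.9, 0.2]
opening: 0.0569
gripper_force: 0.0
```

```bash
cat > tip.py <<'E'
from go import *
s,t,_,_=tcp(); p,d=robot.read_camera('side');W=cloud('side',d)*1000
print(t.round(1),s['opening'],s['force'].round(1))
m=(p.min(-1)>110)&(abs(W[...,0]-t[0])<14)&(W[...,1]<t[1]-22)&(W[...,1]>t[1]-58)&(W[...,2]<t[2]+75)
q=W[m]
for u in np.unique(np.where(m)[1]):
    c=W[:,u][m[:,u]]; print(u,c[c[:,2].argmin()].round(0),len(c))
cv2.imwrite('pics/tip.png',cv2.resize(cv2.cvtColor(p,cv2.COLOR_RGB2BGR)[110:230,170:330],None,fx=5,fy=5,interpolation=cv2.INTER_CUBIC))
E
python3 tip.py
```

```text
[511.6  85.2  -3.1] 0.056859950296830865 [-0.6 -0.9  0.2]
239 [500.  44.  32.] 14
240 [502.  43.  32.] 15
241 [504.  43.  32.] 13
242 [507.  45.  33.] 14
243 [509.  42.  35.] 14
244 [512.  43.  34.] 14
245 [515.  43.  33.] 13
246 [517.  44.  32.] 13
247 [518.  33.  39.] 1
```

View pics/tip.png

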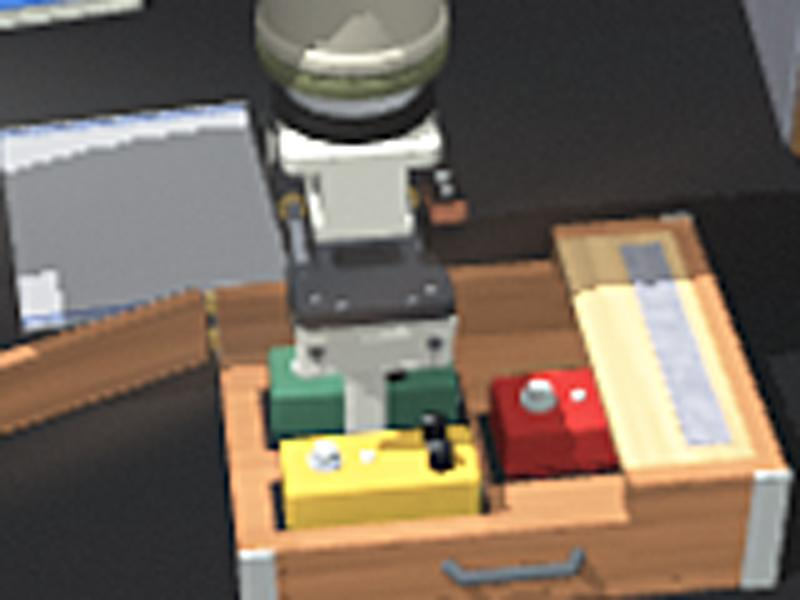

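```bash
python3 -c "
from go import *
s,t,R,h=tcp();print(t.round(1),h,s['q'].round(4),R.as_matrix().round(4).tolist())
p,d=robot.read_camera('side');W=cloud('side',d)*1000
for v in range(150,196,1): print(v,W[v,243].round(0),p[v,243])
"
```

```text
[512.3  85.2  -2.2] -3.0018986928361926 [ 0.0661  0.109   1.8907 -0.      1.1443 -1.4523] [[-0.9986, 0.0524, -0.0024], [0.0524, 0.9986, -0.0002], [0.0024, -0.0003, -1.0]]
150 [512.  45. 165.] [194 197 184]
151 [512.  48. 161.] [192 195 184]
152 [512.  47. 159.] [193 196 185]
153 [512.  48. 155.] [194 196 186]
154 [512.  46. 154.] [194 197 186]
155 [512.  47. 151.] [196 199 187]
156 [511.  45. 149.] [188 191 181]
157 [511.  44. 147.] [123 126 124]
158 [510.  37. 149.] [63 64 71]
159 [511.  41. 143.] [58 57 59]
160 [510.  41. 141.] [59 56 56]
161 [510.  37. 141.] [58 55 56]
162 [512.  51. 128.] [59 58 58]
163 [507.  21. 147.] [77 77 81]
164 [506.  15. 149.] [84 86 91]
165 [506.  13. 147.] [84 86 89]
166 [505.   6. 150.] [86 85 89]
167 [505.   6. 147.] [86 86 90]
168 [504.   3. 146.] [89 88 91]
169 [503.  -3. 148.] [90 88 91]
170 [503.  -6. 148.] [93 92 94]
171 [502.  -9. 147.] [83 80 80]
172 [502.  -8. 144.] [69 63 60]
173 [503.  -4. 138.] [62 56 54]
174 [502.  -8. 138.] [99 98 94]
175 [503.  -5. 133.] [154 154 146]
176 [503.  -6. 132.] [166 166 157]
177 [503.  -1. 124.] [171 173 163]
178 [504.   2. 119.] [167 169 159]
179 [504.   3. 116.] [162 163 154]
180 [503.  -1. 116.] [162 164 155]
181 [504.   3. 110.] [162 164 155]
182 [503.   0. 109.] [163 165 156]
183 [503.   1. 106.] [158 159 151]
184 [510.  46.  66.] [157 159 151]
185 [509.  38.  70.] [155 157 149]
186 [510.  42.  63.] [154 156 149]
187 [510.  43.  60.] [162 164 155]
188 [510.  43.  57.] [166 168 160]
189 [510.  42.  55.] [178 180 171]
190 [509.  41.  52.] [186 187 177]
191 [509.  41.  48.] [185 187 178]
192 [510.  43.  44.] [185 187 177]
193 [510.  43.  40.] [184 186 176]
194 [510.  43.  37.] [183 185 178]
195 [509.  43.  35.] [176 182 183]
```

Depth now shows the gripper body bottom at z≈105 with TCP reported at -2, so the offset holds at about 35–43 mm. The finger is beside green, so I'll feel for the floor gently.

Request:
{"fn": "move_arm", "kwargs": {
  "deltas": [0,0,0.006,0,0,0,0.61,0,0,0.01,0,0,0,0.61,0,0,0.012,0,0,0,0.61,0,0,0.012,0,0,0,0.61]
}}

```text
t: 5.15
tool_pos: [0.5135, 0.0853, -0.013]
orientation: [0.082, 3.14, -0.0]
force: [0.6, 0.1, 0.4]
opening: 0.0566
gripper_force: 0.0
```

Request:
{"fn": "move_arm", "kwargs": {
  "deltas": [0,0,0.002,0,0,0,0.61,0,0,0.003,0,0,0,0.61,0,0,0.004,0,0,0,0.61,0,0,0.004,0,0,0,0.61]
}}

```text
t: 5.65
tool_pos: [0.5139, 0.0854, -0.0134]
orientation: [-0.082, -3.14, 0.0]
force: [-18.2, -2.5, 37.1]
opening: 0.0571
gripper_force: 18.4
```

Contact comes at a reported z of about -13.5 mm, with the tips on the floor at z=10. Real z is therefore reported + 34.5 mm, which agrees with the body height measured by depth. I'll back up 7 mm and grip.

Request:
{"fn": "move_arm", "kwargs": {
  "deltas": [0,0,-0.007,0,0,0,0.61,0,0,-0.007,0,0,0,0.61,0,0,-0.007,0,0,0,0.3,0,0,-0.007,0,0,0,0.3,0,0,-0.007,0,0,0,0.3],
  "squeeze": 30
}}

```text
t: 6.28
tool_pos: [0.513, 0.0853, -0.0105]
orientation: [-0.082, -3.14, 0.0]
force: [-0.8, 0.3, -2.3]
opening: 0.0397
gripper_force: 29.8
```

```bash
cat >> go.py <<'E'
ZOFF=34.5  # true z = reported + ZOFF
E
python3 -c "
from go import *
s=tcp();print(s[0]['force'],s[0]['opening'],s[0]['gripper_force']);
f=np.array([418.8,300.5]); a=np.radians(1.8)
y=np.array([-np.sin(a),np.cos(a)])
delta(f+45*y,90-34.5,1.8);delta(f-45*y,60-34.5,1.8)"
```

```text
[-0.78801156  0.27236831 -2.25678105] 0.03967870156262169 29.810659289360046
delta mm [109.2 254.8 -65.9] rot [-0.0001 -0.0009 -0.0838] now [513.   85.3 -10.5] -3.0
delta mm [101.6 165.1 -35.9] rot [-0.0001 -0.0009 -0.0838] now [513.   85.3 -10.5] -3.0
```

Request:
{"fn": "move_arm", "kwargs": {
  "deltas": [0,0,-0.04,0,0,0,0.3,0,0,-0.09,0,0,0,0.3,0.03,0.06,-0.09,0,0,0,0.3,0.109,0.255,-0.09,0,0,-0.0838,0.3,0.109,0.255,-0.09,0,0,-0.0838,0.3,0.109,0.255,-0.09,0,0,-0.0838,0.3,0.109,0.255,-0.09,0,0,-0.0838,0.3,0.109,0.255,-0.09,0,0,-0.0838,0.3,0.109,0.255,-0.05,0,0,-0.0838,0.3,0.109,0.255,-0.01,0,0,-0.0838,0.3,0.109,0.255,0,0,0,-0.0838,0.3,0.109,0.255,0,0,0,-0.0838,0.3]
}}

```text
t: 7.78
tool_pos: [0.4179, 0.3447, -0.0102]
orientation: [0.048, -3.14, 0.002]
force: [-0.7, -0.4, -3.3]
opening: 0.04
gripper_force: 29.8
```

```bash
python3 tip.py | head -1; python3 -c "
from meas import *
p,d=robot.read_camera('side');W=cloud('side',d);print(rect(W,p,'green',(.417,.345),.03,.06))"
```

```text
[417.9 344.7 -10.2] 0.039986837746941464 [-0.7 -0.4 -3.3]
(array([0., 0.]), array([0., 0.]), 0.0, 0, np.float64(nan))
  return _methods._mean(a, axis=axis, dtype=dtype,
  ret = ret.dtype.type(ret / rcount)
```

View pics/tip.png

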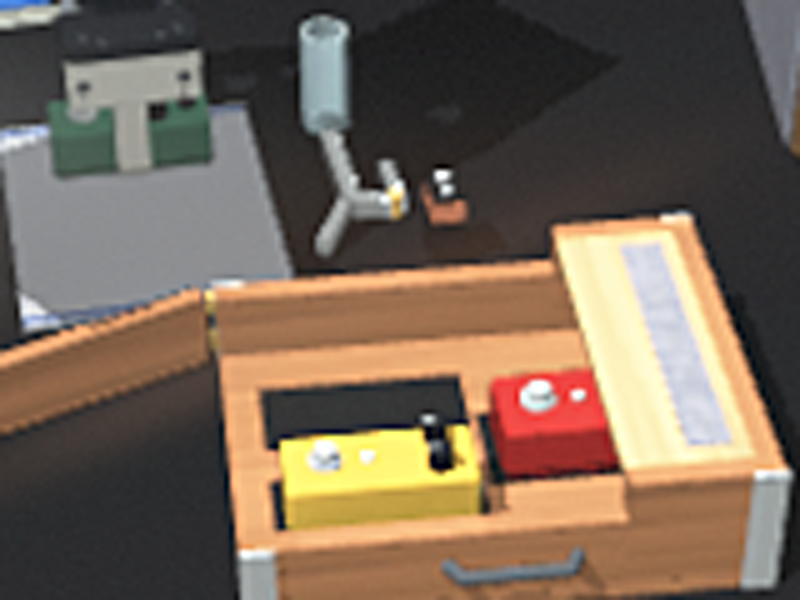

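Green hangs level just over the felt, at (130,135) in this crop, and its dark pad is clear. Next I lower, release and rise.

Request:
{"fn": "move_arm", "kwargs": {
  "deltas": [0,0,0.004,0,0,0,0.3,0,0,0.0065,0,0,0,0.3,0,0,0.0065,0,0,0,0.3,0,0,0.0065,0,0,0,0.61,0,0,0.0065,0,0,0,0.61,0,0,0.003,0,0,0,0.61,0,0,-0.03,0,0,0,0.61,0,0,-0.08,0,0,0,0.61,0,0,-0.1,0,0,0,0.61,0,0,-0.1,0,0,0,0.61,0,0,-0.1,0,0,0,0.61]
}}

```text
t: 9.25
tool_pos: [0.4174, 0.3453, 0.0889]
orientation: [0.049, -3.14, 0.001]
force: [-0.5, -0.1, 0.1]
opening: 0.0569
gripper_force: 0.0
```

```bash
python3 -c "
from go import *
from meas import *
p,d=robot.read_camera('side');W=cloud('side',d);print(rect(W,p,'green',(.418,.345),.025,.045))
h=cv2.cvtColor(p,cv2.COLOR_RGB2HSV)
# dark pad of green
m=(p.max(-1)<60)&(np.hypot(W[...,0]-.513,W[...,1]-.085)<.055)&(abs(W[...,2]-.01)<.006)
q=W[m][:,:2]*1000;print(len(q),cv2.minAreaRect(q.astype(np.float32)),W[m][:,2].mean())
delta(case(-54,-36),60);delta(case(-54,-36),-10)
"
```

```text
(array([462.6, 326.5]), array([0., 0.]), 0.0, 1, np.float64(34.2))
348 ((515.0530395507812, 87.42143249511719), (101.11958312988281, 46.040672302246094), 0.5334182381629944) 0.009700240342948507
delta mm [ -82.3 -334.3   28.7] rot [-0.0014 -0.002   0.0838] now [417.  345.   88.4] 1.8
delta mm [ -82.4 -334.2   98.7] rot [-0.0014 -0.002   0.0838] now [417.  345.   88.4] 1.8
```

Request:
{"fn": "move_arm", "kwargs": {
  "deltas": [-0.082,-0.334,0.03,0,0,0.0838,0.61,-0.082,-0.334,0.03,0,0,0.0838,0.61,-0.082,-0.334,0.03,0,0,0.0838,0.61,-0.082,-0.334,0.03,0,0,0.0838,0.61,-0.082,-0.334,0.03,0,0,0.0838,0.61,-0.082,-0.334,0.03,0,0,0.0838,0.61,-0.082,-0.334,0.03,0,0,0.0838,0.61,-0.082,-0.334,0.03,0,0,0.0838,0.61,-0.082,-0.334,0.03,0,0,0.0838,0.61,-0.082,-0.334,0.03,0,0,0.0838,0.61]
}}

```text
t: 10.55
tool_pos: [0.5102, 0.0154, 0.06]
orientation: [-0.08, -3.141, -0.0]
force: [0.1, 0.5, 0.7]
opening: 0.057
gripper_force: 0.0
```

```bash
python3 -c "
from go import *
delta(case(-54,-36),-10)"
```

```text
delta mm [ 0.4 -2.  70. ] rot [ 0.0001 -0.0001  0.0016] now [510.2  15.4  60. ] -2.91
```

Request:
{"fn": "move_arm", "kwargs": {
  "deltas": [0,0,0.04,0,0,0,0.61,0,0,0.06,0,0,0,0.61,0,0,0.07,0,0,0,0.61,0,0,0.07,0,0,0,0.61]
}}

```text
t: 11.05
tool_pos: [0.51, 0.0148, -0.0102]
orientation: [-0.081, -3.14, -0.0]
force: [-0.1, 0.6, -0.3]
opening: 0.0567
gripper_force: 0.0
```

```bash
python3 -c "
from go import *
delta(case(-54,-36),-10)"
```

```text
delta mm [ 0.3 -1.3 -0.2] rot [-0.     -0.0009  0.0005] now [510.   14.8 -10.2] -2.97
```

Request:
{"fn": "move_arm", "kwargs": {
  "deltas": [0,-0.0012,0,0,0,0,0.61,0,-0.0012,0,0,0,0,0.3,0,-0.0012,0,0,0,0,0.3,0,-0.0012,0,0,0,0,0.3]
}}

```text
t: 11.55
tool_pos: [0.5109, 0.0132, -0.0093]
orientation: [0.082, 3.139, 0.0]
force: [-0.8, 0.3, 3.3]
opening: 0.0398
gripper_force: 30.0
```

```bash
python3 -c "
from go import *
s=tcp()[0];print(s['gripper_force'],s['opening'])
f=np.array([418.8,300.5]); a=np.radians(1.8)
delta(f-45*np.array([-np.sin(a),np.cos(a)]),-10,1.8)"
```

```text
30.00054895877838 0.039822214661028976
delta mm [103.3 237.2   0.6] rot [-0.      0.0011 -0.0838] now [510.9  13.2  -9.3] -3.0
```

Request:
{"fn": "move_arm", "kwargs": {
  "deltas": [0,0,-0.04,0,0,0,0.3,0,0,-0.09,0,0,0,0.3,0.02,0.05,-0.09,0,0,0,0.3,0.103,0.237,-0.09,0,0,-0.0838,0.3,0.103,0.237,-0.09,0,0,-0.0838,0.3,0.103,0.237,-0.09,0,0,-0.0838,0.3,0.103,0.237,-0.09,0,0,-0.0838,0.3,0.103,0.237,-0.09,0,0,-0.0838,0.3,0.103,0.237,-0.05,0,0,-0.0838,0.3,0.103,0.237,-0.01,0,0,-0.0838,0.3,0.103,0.237,0.004,0,0,-0.0838,0.3,0.103,0.237,0.0065,0,0,-0.0838,0.3]
}}

```text
t: 13.05
tool_pos: [0.4203, 0.2541, -0.0167]
orientation: [0.047, -3.14, 0.001]
force: [0.4, 0.2, -2.9]
opening: 0.0394
gripper_force: 30.0
```

Request:
{"fn": "move_arm", "kwargs": {
  "deltas": [0,0,0,0,0,0,0.3,0,0,0,0,0,0,0.61,0,0,0,0,0,0,0.61,0,0,-0.003,0,0,0,0.61,0,0,-0.03,0,0,0,0.61,0,0,-0.08,0,0,0,0.61,0,0,-0.12,0,0,0,0.61,0.06,0,-0.12,0,0,0,0.61,0.06,0,-0.12,0,0,0,0.61]
}}

```text
t: 14.18
tool_pos: [0.3565, 0.2529, 0.1029]
orientation: [0.052, -3.139, 0.001]
force: [-0.2, -0.1, 0.0]
opening: 0.0568
gripper_force: 0.0
```

```bash
cat > pads.py <<'E'
from go import *
from meas import *
def pads(tag):
  for c in('top','side'):
    p,d=robot.read_camera(c);cv2.imwrite(f'pics/{c}_{tag}.png',cv2.cvtColor(p,cv2.COLOR_RGB2BGR));W=cloud(c,d); np.savez(f'{c}_{tag}.npz',p=p,W=W)
    for i,y in(('G',36),('Y',-36)):
        x0=case(-54,y)/1000
        m=(p.max(-1)<60)&(np.hypot(W[...,0]-x0[0],W[...,1]-x0[1])<.058)&(abs(W[...,2]-.01)<.006)
        n,l,s,_=cv2.connectedComponentsWithStats(m.astype(np.uint8)); m=l==1+s[1:,4].argmax()
        print(c,i,m.sum(),[np.round(k,1) for k in cv2.minAreaRect((W[m][:,:2]*1000).astype(np.float32))],x0*1000)
E
python3 -c "
from pads import *
pads('2')
delta(case(26,0),40)"
```

```text
top G 903 [array([514.5,  86.1]), array([ 44.7, 100.8]), np.float64(86.7)] [513.45809955  85.37680489]
top Y 903 [array([510.6,  14. ]), array([ 44.8, 100.3]), np.float64(87.2)] [509.6899107   13.47547839]
side G 433 [array([515. ,  84.5]), array([ 47.8, 101.4]), np.float64(87.2)] [513.45809955  85.37680489]
side Y 361 [array([511.3,  17.9]), array([ 37.9, 101. ]), np.float64(87.4)] [509.6899107   13.47547839]
delta mm [-224.6 -215.8   64.1] rot [0.0006 0.0013 0.0848] now [360.  253.6 104. ] 1.86
```

View pics/side_2.png

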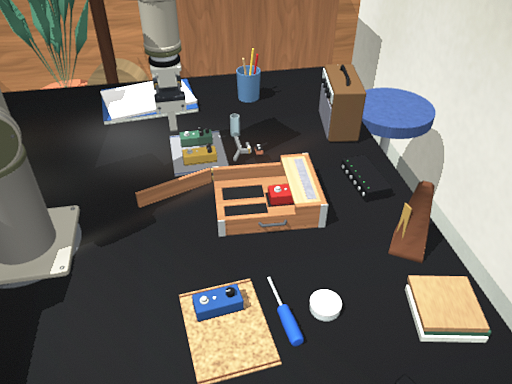

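Green and yellow stand on the felt at (197,138) and (200,155), both pads are clear, and only red remains in the case at (279,194). The bystanders are untouched. Next is red.

Request:
{"fn": "move_arm", "kwargs": {
  "deltas": [-0.12,-0.216,0.03,0,0,0.0848,0.72,-0.12,-0.216,0.03,0,0,0.0848,0.72,-0.2246,-0.2158,0.044,0,0,0.0848,0.72,-0.2246,-0.2158,0.044,0,0,0.0848,0.72,-0.2246,-0.2158,0.044,0,0,0.0848,0.72,-0.2246,-0.2158,0.044,0,0,0.0848,0.72,-0.2246,-0.2158,0.044,0,0,0.0848,0.72,-0.2246,-0.2158,0.044,0,0,0.0848,0.72,-0.2246,-0.2158,0.044,0,0,0.0848,0.72,-0.2246,-0.2158,0.044,0,0,0.0848,0.72,-0.2246,-0.2158,0.044,0,0,0.0848,0.72]
}}

```text
t: 15.65
tool_pos: [0.5911, 0.0451, 0.06]
orientation: [0.083, 3.14, -0.0]
force: [-1.2, -0.5, -0.4]
opening: 0.0671
gripper_force: 0.0
```

```bash
python3 -c "
from go import *
from meas import *
for c in('top','side'):
    f=np.load(c+'_2.npz');W,p=f['W'],f['p']
    r=[rect(W,p,'red',(.595,.045),.034,.047,s) for s in(110,60)];print(c,r,case(29.7,0))
    m=(p[...,0]>1.8*p[...,1])&(np.hypot(W[...,0]-.6,W[...,1]-.045)<.07)&(W[...,2]>.03)&(W[...,2]<.06)&(W[...,0]>.58)&(W[...,0]<.605)
    q=W[m]*1000;print(q[:,1].min(),q[:,1].max())
delta(case(26,0),-10)"
```

```text
top [(array([598.2,  42. ]), array([49.6, 45.2]), -1.31, 409, np.float64(40.4)), (array([598.2,  42. ]), array([49.6, 45.2]), -1.31, 416, np.float64(40.4))] [595.15929718  45.0456221 ]
19.48760453311877 63.18672065210783
side [(array([598.8,  40. ]), array([52. , 46.5]), -3.35, 225, np.float64(39.8)), (array([598.8,  40. ]), array([52. , 46.5]), -3.35, 233, np.float64(39.8))] [595.15929718  45.0456221 ]
17.642928195036188 63.600481605299855
delta mm [-0.3  0.1 70. ] rot [ 0.      0.0007 -0.0005] now [591.1  45.1  60. ] -3.03
```

Both cameras put red about 3.5 mm to the right of the case midline, so I shift by that much and grip it.

Request:
{"fn": "move_arm", "kwargs": {
  "deltas": [0,-0.0035,0.03,0,0,0,0.72,0,-0.0035,0.06,0,0,0,0.72,0,-0.0035,0.07,0,0,0,0.72,0,-0.0035,0.07,0,0,0,0.72,0,-0.0035,0.07,0,0,0,0.3,0,-0.0035,0.07,0,0,0,0.3,0,-0.0035,0.07,0,0,0,0.3,0,-0.0035,0.07,0,0,0,0.3],
  "squeeze": 20
}}

```text
t: 16.65
tool_pos: [0.5919, 0.0413, -0.0093]
orientation: [0.084, 3.139, 0.0]
force: [-1.3, 0.7, 6.2]
opening: 0.046
gripper_force: 19.9
```

```bash
python3 -c "
from go import *
from meas import *
print(tcp()[1:]); p,d=robot.read_camera('side');W=cloud('side',d);print(rect(W,p,'red',(.595,.045),.034,.047))
cv2.imwrite('pics/r.png',cv2.resize(cv2.cvtColor(p,cv2.COLOR_RGB2BGR)[110:230,170:330],None,fx=5,fy=5,interpolation=cv2.INTER_CUBIC))"
```

```text
(array([591.90275921,  41.33424717,  -9.31724159]), Rotation.from_matrix(array([[-9.98575625e-01,  5.33269188e-02,  1.72073983e-03],
                            [ 5.33270855e-02,  9.98577097e-01,  5.11115765e-05],
                            [-1.71556576e-03,  1.42800815e-04, -9.99998518e-01]])), np.float64(-3.056857410763527))
(array([598.4,  21.2]), array([51.1,  9.6]), 0.02, 29, np.float64(37.5))
```

View pics/r.png

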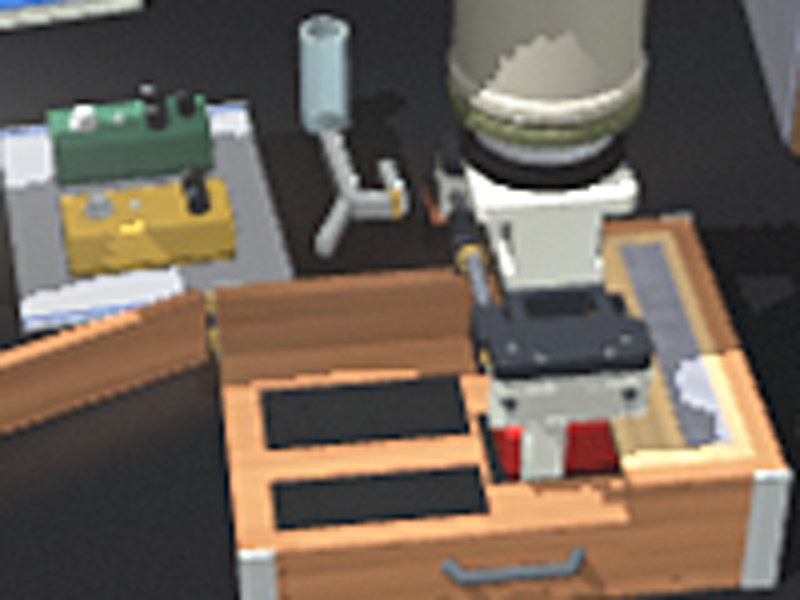

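Request:
{"fn": "move_arm", "kwargs": {
  "deltas": [0.01,0,0,0,0,0,0.3,0.025,0,0,0,0,0,0.3,0.04,0,0,0,0,0,0.3,0.058,0,0,0,0,0,0.3,0.058,0,0,0,0,0,0.3,0.058,0,0,0,0,0,0.3,0.058,0,0,0,0,0,0.72,0.058,0,0,0,0,0,0.72,0.058,0,0,0,0,0,0.72]
}}

```text
t: 17.82
tool_pos: [0.5326, 0.0444, -0.0109]
orientation: [-0.084, -3.14, 0.0]
force: [0.9, -0.0, -0.6]
opening: 0.0662
gripper_force: 0.0
```

Request:
{"fn": "move_arm", "kwargs": {
  "deltas": [-0.014,0,0,0,0,0,0.72,-0.028,0,0,0,0,0,0.72,-0.028,0,0,0,0,0,0.72,-0.028,0,0,0,0,0,0.3,-0.028,0,0,0,0,0,0.3,-0.028,0,0,0,0,0,0.3,-0.028,0,0,0,0,0,0.3],
  "squeeze": 30
}}

```text
t: 18.7
tool_pos: [0.5606, 0.0429, -0.0106]
orientation: [-0.084, -3.14, -0.0]
force: [-0.8, -0.2, -0.5]
opening: 0.0458
gripper_force: 29.9
```

```bash
python3 -c "
from pads import *
import numpy as np
s=tcp()[0];print(s['force'],s['opening'])
for c in('side','top'):
    p,d=robot.read_camera(c);W=cloud(c,d);cv2.imwrite(f'pics/{c}_r2.png',cv2.cvtColor(p,cv2.COLOR_RGB2BGR))
cv2.imwrite('pics/r2.png',cv2.resize(cv2.cvtColor(robot.read_camera('side')[0],cv2.COLOR_RGB2BGR)[110:230,170:330],None,fx=5,fy=5,interpolation=cv2.INTER_CUBIC))
k=np.array([421,-294.7]);a=np.radians(6.1);ry=np.array([-np.sin(a),np.cos(a)])
print('blue in cork',(np.array([409.8,-247.4])-k)@ry,(np.array([409.8,-247.4])-k)@[np.cos(a),np.sin(a)])
delta(k-48*ry,-10,6.1)"
```

```text
[-0.83909909 -0.23433551 -0.51313487] 0.04581945386822625
blue in cork 48.22234235646637 -6.110294400088052
delta mm [ 113.9 -392.    -0.5] rot [ 0.     -0.0004 -0.1598] now [560.8  42.9 -10.6] -3.06
```

View pics/r2.png

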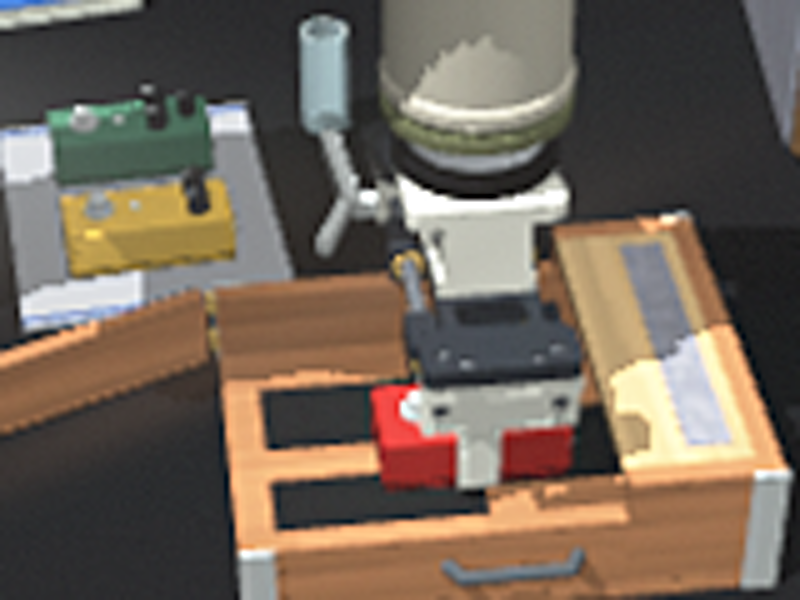

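Red is clear of the tier, its rear edge at (575,440) against the tier front at (625,460), and it is held at the middle. Now I carry it to the free half of the cork.

Request:
{"fn": "move_arm", "kwargs": {
  "deltas": [0,0,-0.04,0,0,0,0.3,0,0,-0.09,0,0,0,0.3,0.01,-0.04,-0.1,0,0,0,0.3,0.114,-0.392,-0.1,0,0,-0.16,0.3,0.114,-0.392,-0.1,0,0,-0.16,0.3,0.114,-0.392,-0.1,0,0,-0.16,0.3,0.114,-0.392,-0.1,0,0,-0.16,0.3,0.114,-0.392,-0.1,0,0,-0.16,0.3,0.114,-0.392,-0.1,0,0,-0.16,0.3,0.114,-0.392,-0.1,0,0,-0.16,0.3,0.114,-0.392,-0.06,0,0,-0.16,0.3,0.114,-0.392,-0.02,0,0,-0.16,0.3]
}}

```text
t: 20.35
tool_pos: [0.4269, -0.3422, 0.009]
orientation: [-0.167, 3.136, -0.001]
force: [-0.3, -0.6, -2.5]
opening: 0.0458
gripper_force: 29.9
```

```bash
python3 -c "
from pads import *
k=np.array([421,-294.7]);a=np.radians(6.1);ry=np.array([-np.sin(a),np.cos(a)])
delta(k-48*ry,-16.5,6.1);s=tcp()[0];print(s['q'],s['opening'])
# pad of red
for c in('side','top'):
    p,d=robot.read_camera(c);W=cloud(c,d);np.savez(c+'_3.npz',p=p,W=W)
    m=(p.max(-1)<60)&(abs(W[...,0]-.59)<.045)&(abs(W[...,1]-.045)<.045)&(abs(W[...,2]-.01)<.006)
    n,l,s,_=cv2.connectedComponentsWithStats(m.astype(np.uint8)); m=l==1+s[1:,4].argmax()
    q=W[m]*1000;print(c,m.sum(),cv2.minAreaRect(q[:,:2].astype(np.float32)),q.mean(0))
    cv2.imwrite(f'pics/{c}_3.png',cv2.cvtColor(p,cv2.COLOR_RGB2BGR))
"
```

```text
delta mm [ 0.9 -0.1 25.5] rot [-0.0008  0.0011  0.0002] now [ 426.9 -342.2    9. ] 6.11
[-7.69663198e-01  1.59486055e-01  1.81177809e+00  3.31203409e-04
  1.16898369e+00 -2.44723000e+00] 0.04577087318207618
side 324 ((600.6190795898438, 42.80604934692383), (55.76607894897461, 61.71660232543945), 87.265625) [600.55961479  42.97000065   9.62585816]
top 605 ((599.29150390625, 45.20252990722656), (52.35029220581055, 60.83319854736328), 86.19768524169922) [598.85439209  45.07342677   9.98642467]
```

Request:
{"fn": "move_arm", "kwargs": {
  "deltas": [0,0,0.015,0,0,0,0.3,0,0,0.024,0,0,0,0.3,0,0,0.0265,0,0,0,0.3,0,0,0.0265,0,0,0,0.3,0,0,0.0265,0,0,0,0.7,0,0,0.0265,0,0,0,0.7,0,0,0.023,0,0,0,0.7,0,0,-0.02,0,0,0,0.7,0,0,-0.07,0,0,0,0.7,0,0,-0.09,0,0,0,0.7,0,0,-0.09,0,0,0,0.7]
}}

```text
t: 21.82
tool_pos: [0.4273, -0.3435, 0.1012]
orientation: [-0.167, 3.135, -0.004]
force: [-0.7, -1.6, -0.6]
opening: 0.0653
gripper_force: 0.0
```

```bash
python3 -c "
from pads import *
for c in('side','top'):
    p,d=robot.read_camera(c);W=cloud(c,d);print(c,rect(W,p,'red',(.427,-.342),.025,.042),rect(W,p,'blue',(.41,-.247),.028,.041))
    cv2.imwrite(f'pics/{c}_4.png',cv2.cvtColor(p,cv2.COLOR_RGB2BGR))
delta([409.8,-247.5],60,7.6);print(robot.read_state()['q'])"
```

```text
side (array([ 426.6, -343.8]), array([93.3, 46.3]), 6.63, 1045, np.float64(32.9)) (array([ 382.6, -251.8]), array([45.8, 38.1]), -83.58, 317, np.float64(33.2))
top (array([ 426.9, -339.9]), array([91.8, 43.9]), 6.08, 351, np.float64(32.8)) (array([ 410.1, -246.2]), array([90.9, 43.9]), 7.05, 744, np.float64(33.5))
delta mm [ 5.6 95.4 38.1] rot [ 0.0015 -0.0012 -0.0261] now [ 425.6 -341.8   97.9] 6.11
[-7.70585878e-01  5.43218739e-02  1.74944781e+00  3.74242257e-06
  1.33981356e+00 -2.44796739e+00]
```

View pics/side_4.png

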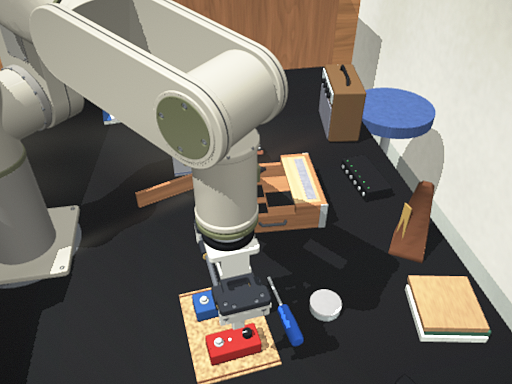

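Red stands upright on the free half of the cork at (235,343). The mean of the two cameras matches the robot's x and y. Next is blue.

Request:
{"fn": "move_arm", "kwargs": {
  "deltas": [0.0056,0.0955,0.02,0,0,-0.026,0.7,0.0056,0.0955,0.04,0,0,-0.026,0.7,0.0056,0.0955,0.04,0,0,-0.026,0.7,0.0056,0.0955,0.06,0,0,-0.026,0.7,0.0056,0.0955,0.1,0,0,-0.026,0.7,0.0056,0.0955,0.117,0,0,-0.026,0.7,0.0056,0.0955,0.117,0,0,-0.026,0.7,0.0056,0.0955,0.117,0,0,-0.026,0.3,0.0056,0.0955,0.117,0,0,-0.026,0.3,0.0056,0.0955,0.117,0,0,-0.026,0.3,0.0056,0.0955,0.117,0,0,-0.026,0.3]
}}

```text
t: 23.3
tool_pos: [0.4108, -0.2484, -0.0171]
orientation: [-0.208, 3.134, -0.001]
force: [0.6, 0.7, 2.1]
opening: 0.046
gripper_force: 30.0
```

```bash
python3 -c "
from go import *
a=np.radians(-3);c=np.array([619.6,41.0])-60*np.array([np.cos(a),np.sin(a)])
print(c);delta(c,-10,-3)
s=tcp()[0];print(s['force'],s['opening'])"
```

```text
[559.68222791  44.14015737]
delta mm [-186.3  270.3   -7.2] rot [-0.0006  0.0005  0.185 ] now [ 410.8 -248.4  -17.1] 7.6
[0.57949361 0.71611522 2.1418747 ] 0.04595650495279503
```

Request:
{"fn": "move_arm", "kwargs": {
  "deltas": [0,0,-0.04,0,0,0,0.3,0,0,-0.1,0,0,0,0.3,-0.02,0.03,-0.11,0,0,0.03,0.3,-0.186,0.27,-0.11,0,0,0.185,0.3,-0.186,0.27,-0.11,0,0,0.185,0.3,-0.186,0.27,-0.11,0,0,0.185,0.3,-0.186,0.27,-0.11,0,0,0.185,0.3,-0.186,0.27,-0.11,0,0,0.185,0.3,-0.186,0.27,-0.11,0,0,0.185,0.3,-0.186,0.27,-0.09,0,0,0.185,0.3,-0.186,0.27,-0.05,0,0,0.185,0.3,-0.186,0.27,-0.03,0,0,0.185,0.3]
}}

```text
t: 24.8
tool_pos: [0.5561, 0.0429, 0.0087]
orientation: [-0.085, -3.135, 0.0]
force: [0.0, -0.0, -2.3]
opening: 0.046
gripper_force: 30.0
```

```bash
python3 -c "
from go import *
delta([559.7,44.1],-9.5,-3)
s=tcp()[0];print(s['force'],s['opening'])"
```

```text
delta mm [-3.6  1.4 18.1] rot [-0.0004 -0.0053 -0.0016] now [556.1  42.9   8.7] -3.09
[ 0.04993825 -0.03083791 -2.29315304] 0.046048154773197174
```

Request:
{"fn": "move_arm", "kwargs": {
  "deltas": [0,0,0.012,0,0,0,0.3,0,0,0.02,0,0,0,0.3,0,0,0.0225,0,0,0,0.3,0,0,0.0225,0,0,0,0.3]
}}

```text
t: 25.3
tool_pos: [0.5599, 0.0441, -0.0093]
orientation: [0.082, 3.139, 0.0]
force: [-0.2, -0.5, -2.4]
opening: 0.0459
gripper_force: 30.0
```

```bash
python3 -c "
from go import *
delta([559.7,44.1],-10,-3)
s=tcp()[0];print(s['force'],s['opening'])"
```

```text
delta mm [0.2 0.  0.7] rot [ 0.0001  0.0012 -0.    ] now [559.9  44.1  -9.3] -3.0
[-0.19533114 -0.54558878 -2.43412295] 0.04588754902353079
```

Request:
{"fn": "move_arm", "kwargs": {
  "deltas": [0,0,0.0005,0,0,0,0.72,0,0,0.0005,0,0,0,0.72,0,0,0.0005,0,0,0,0.72,0.014,0,0.0005,0,0,0,0.72,0.029,0,0.0005,0,0,0,0.72,0.029,0,0.0005,0,0,0,0.72,0.029,0,0.0005,0,0,0,0.3,0.029,0,0.0005,0,0,0,0.3,0.029,0,0.0005,0,0,0,0.3,0.029,0,0.0005,0,0,0,0.3],
  "squeeze": 15
}}

```text
t: 26.55
tool_pos: [0.5308, 0.0456, -0.0103]
orientation: [0.082, 3.14, 0.0]
force: [0.6, -0.2, 0.7]
opening: 0.0456
gripper_force: 15.0
```

Request:
{"fn": "move_arm", "kwargs": {
  "deltas": [-0.01,0,0,0,0,0,0.3,-0.02,0,0,0,0,0,0.3,-0.03,0,0,0,0,0,0.3,-0.04,0,0,0,0,0,0.3,-0.05,0,0,0,0,0,0.3,-0.06,0,0,0,0,0,0.3,-0.061,0,0,0,0,0,0.3,-0.061,0,0,0,0,0,0.3,-0.061,0,0,0,0,0,0.3]
}}

```text
t: 27.68
tool_pos: [0.5913, 0.0424, -0.0104]
orientation: [0.082, 3.14, -0.0]
force: [2.1, -0.2, 0.8]
opening: 0.0459
gripper_force: 15.0
```

```bash
python3 -c "
from go import *
s=tcp();print(s[0]['force'],s[0]['opening'],s[1],s[3])"
```

```text
[ 2.09021444 -0.16042639  0.84714149] 0.04593734608109553 [591.28712134  42.37027829 -10.43739644] -3.0030379134758505
```

Release, rise, step aside over the felt and look.

Request:
{"fn": "move_arm", "kwargs": {
  "deltas": [0,0,0,0,0,0,0.72,0,0,0,0,0,0,0.72,0,0,0,0,0,0,0.72,0,0,-0.03,0,0,0,0.72,0,0,-0.08,0,0,0,0.72,0,0,-0.12,0,0,0,0.72,0.18,0.26,-0.12,0,0,-0.0838,0.61,0.18,0.26,-0.12,0,0,-0.0838,0.61,0.18,0.26,-0.12,0,0,-0.0838,0.61,0.18,0.26,-0.12,0,0,-0.0838,0.61,0.18,0.26,-0.12,0,0,-0.0838,0.61,0.18,0.26,-0.12,0,0,-0.0838,0.61]
}}

```text
t: 29.18
tool_pos: [0.4225, 0.3146, 0.1096]
orientation: [0.058, -3.141, -0.001]
force: [0.5, -0.2, -0.4]
opening: 0.0569
gripper_force: 0.0
```

```bash
python3 -c "
from pads import *
for c in('side','top'):
    p,d=robot.read_camera(c);W=cloud(c,d);print(c,rect(W,p,'blue',(.595,.045),.034,.047),'G',rect(W,p,'green',(.418,.345),.025,.045),'Y',rect(W,p,'yellow',(.418,.255),.025,.045))
    cv2.imwrite(f'pics/{c}_5.png',cv2.cvtColor(p,cv2.COLOR_RGB2BGR))
cv2.imwrite('pics/b5.png',cv2.resize(cv2.imread('pics/side_5.png')[110:230,170:330],None,fx=5,fy=5,interpolation=cv2.INTER_CUBIC))
f=np.array([418.8,300.5]); a=np.radians(1.8)
delta(f+45*np.array([-np.sin(a),np.cos(a)]),60,1.8)"
```

```text
side (array([598.1,  38.7]), array([52.3, 43.6]), -3.91, 221, np.float64(39.9)) G (array([0., 0.]), array([0., 0.]), 0.0, 0, np.float64(nan)) Y (array([421.8, 251.7]), array([89.7, 38.8]), 2.64, 85, np.float64(32.7))
top (array([597.9,  42.5]), array([50.3, 44.8]), -3.6, 407, np.float64(40.3)) G (array([378.8, 344.2]), array([38.3, 10.4]), 89.31, 72, np.float64(33.4)) Y (array([419.6, 254. ]), array([91.4, 39.2]), 2.81, 649, np.float64(33.5))
delta mm [ 6.1 33.8 49.5] rot [-0.0004  0.0002  0.0023] now [424.7 311.9 109.5] 1.93
  return _methods._mean(a, axis=axis, dtype=dtype,
  ret = ret.dtype.type(ret / rcount)
```

View pics/b5.png

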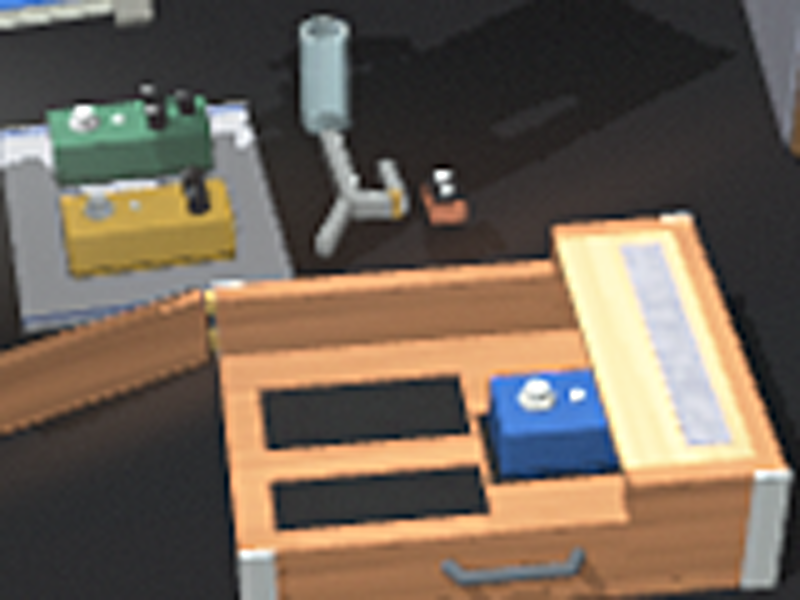

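Blue sits where red was: at (490–620, 370–475) in this crop, against (490–617, 370–478) for red. The top camera agrees to 0.5 mm. Now green goes back.

Request:
{"fn": "move_arm", "kwargs": {
  "deltas": [0.0065,0.033,0.03,0,0,0,0.61,0.0065,0.033,0.05,0,0,0,0.61,0.0065,0.033,0.05,0,0,0,0.61,0.0065,0.033,0.05,0,0,0,0.61]
}}

```text
t: 29.78
tool_pos: [0.4187, 0.3434, 0.0603]
orientation: [-0.047, 3.141, 0.0]
force: [-0.6, 0.9, 0.5]
opening: 0.0568
gripper_force: 0.0
```

```bash
python3 -c "
from go import *
delta([417.95,345.7],-17,1.8)"
```

```text
delta mm [ 0.8  2.3 77.3] rot [ 0.0002  0.0007 -0.0018] now [418.7 343.4  60.3] 1.7
```

Request:
{"fn": "move_arm", "kwargs": {
  "deltas": [0.0008,0.0018,0.04,0,0,-0.0018,0.61,0.0008,0.0018,0.07,0,0,-0.0018,0.61,0.0008,0.0018,0.077,0,0,-0.0018,0.61,0.0008,0.0018,0.077,0,0,-0.0018,0.61,0.0008,0.0018,0.077,0,0,-0.0018,0.61]
}}

```text
t: 30.4
tool_pos: [0.4182, 0.3468, -0.0155]
orientation: [-0.052, 3.139, 0.003]
force: [0.3, 0.5, 0.4]
opening: 0.0565
gripper_force: 0.0
```

```bash
python3 -c "
from go import *
for i in range(4): delta([417.95,345.7],-17,1.8)"
```

```text
delta mm [ 0.2 -1.1  1.5] rot [0.0016 0.0025 0.0015] now [418.2 346.8 -15.5] 1.89
delta mm [ 0.2 -1.1  1.5] rot [0.0016 0.0025 0.0015] now [418.2 346.8 -15.5] 1.89
delta mm [ 0.2 -1.1  1.5] rot [0.0016 0.0025 0.0015] now [418.2 346.8 -15.5] 1.89
delta mm [ 0.2 -1.1  1.5] rot [0.0016 0.0025 0.0015] now [418.2 346.8 -15.5] 1.89
```

Request:
{"fn": "move_arm", "kwargs": {
  "deltas": [0,-0.0005,0.001,0,0,0.0015,0.61,0,-0.0005,0.001,0,0,0.0015,0.3,0,-0.0005,0.001,0,0,0.0015,0.3,0,-0.0005,0.001,0,0,0.0015,0.3,0,-0.0005,0.001,0,0,0.0015,0.3],
  "squeeze": 30
}}

```text
t: 31.02
tool_pos: [0.4168, 0.3456, -0.0183]
orientation: [-0.05, 3.141, 0.0]
force: [-1.1, -1.1, 2.8]
opening: 0.0396
gripper_force: 29.8
```

```bash
python3 -c "
from go import *
s=tcp()[0];print(s['force'],s['opening'])
delta(case(-54,36),-10,-3)"
```

```text
[-1.10744424 -1.07719229  2.80586579] 0.03960442624159546
delta mm [ -88.4 -263.2   -8.3] rot [0.0001 0.0002 0.0841] now [416.8 345.6 -18.3] 1.82
```

Request:
{"fn": "move_arm", "kwargs": {
  "deltas": [0,0,-0.04,0,0,0,0.3,0,0,-0.1,0,0,0,0.3,-0.01,-0.04,-0.1,0,0,0,0.3,-0.088,-0.263,-0.1,0,0,0.084,0.3,-0.088,-0.263,-0.1,0,0,0.084,0.3,-0.088,-0.263,-0.1,0,0,0.084,0.3,-0.088,-0.263,-0.1,0,0,0.084,0.3,-0.088,-0.263,-0.1,0,0,0.084,0.3,-0.088,-0.263,-0.06,0,0,0.084,0.3,-0.088,-0.263,-0.02,0,0,0.084,0.3,-0.088,-0.263,-0.01,0,0,0.084,0.3,-0.088,-0.263,-0.01,0,0,0.084,0.3]
}}

```text
t: 32.52
tool_pos: [0.5123, 0.0861, -0.0087]
orientation: [-0.081, -3.139, 0.0]
force: [0.0, -0.5, -2.5]
opening: 0.0399
gripper_force: 29.9
```

```bash
python3 -c "
from go import *
delta(case(-54,36),-10,-3)"
```

```text
delta mm [-1.2 -0.7  1.3] rot [-0.     -0.0015  0.0008] now [512.3  86.1  -8.7] -2.95
```

Request:
{"fn": "move_arm", "kwargs": {
  "deltas": [-0.0005,-0.0005,0,0,0,0,0.3,-0.0005,-0.0005,0,0,0,0,0.3]
}}

```text
t: 32.78
tool_pos: [0.5145, 0.0852, -0.0072]
orientation: [0.082, 3.138, 0.0]
force: [0.2, 0.1, -3.4]
opening: 0.04
gripper_force: 29.9
```

```bash
python3 -c "
from go import *
delta(case(-54,36),-10,-3)"
```

```text
delta mm [1.1 0.1 2.8] rot [0.0003 0.0021 0.0003] now [514.5  85.2  -7.2] -2.98
```

Request:
{"fn": "move_arm", "kwargs": {
  "deltas": [0,0,0.001,0,0,0,0.3,0,0,0.0023,0,0,0,0.3,0,0,0.0023,0,0,0,0.3,0,0,0.0023,0,0,0,0.61,0,0,0.0023,0,0,0,0.61,0,0,-0.001,0,0,0,0.61,0,0,-0.04,0,0,0,0.61,0,0,-0.09,0,0,0,0.61,0,0,-0.1,0,0,0,0.61,0.04,0.06,-0.1,0,0,0,0.61]
}}

```text
t: 34.02
tool_pos: [0.4842, 0.1371, 0.0935]
orientation: [0.09, 3.136, 0.0]
force: [-0.1, 2.2, -0.8]
opening: 0.0565
gripper_force: 0.0
```

```bash
python3 -c "
from go import *
delta([420.0,254.5],60,1.8)"
```

```text
delta mm [ 71.  113.5  33.2] rot [ 0.      0.0045 -0.0889] now [484.2 137.1  93.5] -3.29
```

Request:
{"fn": "move_arm", "kwargs": {
  "deltas": [0.0625,0.105,0,0,0,-0.0838,0.61,0.0625,0.105,0,0,0,-0.0838,0.61,0.0625,0.105,0.01,0,0,-0.0838,0.61,0.0625,0.105,0.03,0,0,-0.0838,0.61,0.0625,0.105,0.03,0,0,-0.0838,0.61,0.0625,0.105,0.03,0,0,-0.0838,0.61]
}}

```text
t: 34.78
tool_pos: [0.425, 0.2461, 0.0616]
orientation: [0.048, -3.141, 0.0]
force: [0.7, 0.4, 0.4]
opening: 0.0566
gripper_force: 0.0
```

```bash
python3 -c "
from pads import *
delta([419.9,255.5],-17,1.8)
for c in('top','side'):
    f=np.load(c+'0.npz');p,d=robot.read_camera(c);W=cloud(c,d)
    for z in(.034,): print(c,'G0',rect(f['W'],f['p'],'green',(.513,.088),z,z+.013,80),'G',rect(W,p,'green',(.513,.088),z,z+.013,80))
delta([419.9,255.5],-17,1.8)
"
```

```text
delta mm [ 4.8  9.6 78.6] rot [-0.0003 -0.0003 -0.001 ] now [425.  246.1  61.6] 1.74
top G0 (array([513. ,  85.1]), array([92.3, 40. ]), -4.63, 644, np.float64(40.4)) G (array([513.8,  84.9]), array([92.3, 39.9]), -4.05, 639, np.float64(40.3))
side G0 (array([512.6,  80.2]), array([90.5, 38.9]), -4.69, 267, np.float64(39.9)) G (array([513.5,  81.6]), array([92.4, 39. ]), -3.74, 280, np.float64(39.8))
delta mm [ 5.4  9.2 79.3] rot [ 0.0003  0.001  -0.0009] now [425.5 246.5  62.3] 1.75
```

Green is back within about 1 mm of where it stood. Now yellow.

Request:
{"fn": "move_arm", "kwargs": {
  "deltas": [0.0054,0.0092,0.03,0,0,-0.001,0.61,0.0054,0.0092,0.06,0,0,-0.001,0.61,0.0054,0.0092,0.079,0,0,-0.001,0.61,0.0054,0.0092,0.079,0,0,-0.001,0.61,0.0054,0.0092,0.079,0,0,-0.001,0.61]
}}

```text
t: 35.5
tool_pos: [0.4199, 0.256, -0.0163]
orientation: [-0.051, 3.14, 0.001]
force: [-0.0, 1.0, 0.2]
opening: 0.0569
gripper_force: 0.0
```

```bash
python3 -c "
from pads import *
delta([419.9,255.5],-17,1.8)"
```

```text
delta mm [-0.  -0.5  0.7] rot [0.0006 0.0013 0.0008] now [419.9 256.  -16.3] 1.84
```

Request:
{"fn": "move_arm", "kwargs": {
  "deltas": [0,0,0,0,0,0,0.3,0,0,0,0,0,0,0.3,0,0,0,0,0,0,0.3,0,0,0,0,0,0,0.3]
}}

```text
t: 36.0
tool_pos: [0.4195, 0.256, -0.0167]
orientation: [-0.051, 3.14, 0.0]
force: [-0.6, -1.5, 5.8]
opening: 0.0399
gripper_force: 30.0
```

```bash
python3 -c "
from go import *
s=tcp()[0];print(s['force'],s['opening'])
delta(case(-54,-36)+[.5,0],-10,-3)"
```

```text
[-0.62990996 -1.45352446  5.80188072] 0.03993658937394352
delta mm [ -82.7 -245.4   -6.7] rot [0.0003 0.0011 0.0849] now [419.5 256.  -16.7] 1.86
```

Request:
{"fn": "move_arm", "kwargs": {
  "deltas": [0,0,-0.04,0,0,0,0.3,0,0,-0.1,0,0,0,0.3,-0.01,-0.04,-0.1,0,0,0,0.3,-0.0827,-0.2454,-0.1,0,0,0.0845,0.3,-0.0827,-0.2454,-0.1,0,0,0.0845,0.3,-0.0827,-0.2454,-0.1,0,0,0.0845,0.3,-0.0827,-0.2454,-0.1,0,0,0.0845,0.3,-0.0827,-0.2454,-0.1,0,0,0.0845,0.3,-0.0827,-0.2454,-0.1,0,0,0.0845,0.3,-0.0827,-0.2454,-0.06,0,0,0.0845,0.3,-0.0827,-0.2454,-0.02,0,0,0.0845,0.3,-0.0827,-0.2454,-0.01,0,0,0.0845,0.3]
}}

```text
t: 37.5
tool_pos: [0.5061, 0.0149, -0.0101]
orientation: [-0.079, -3.134, -0.001]
force: [-19.2, 2.4, 36.0]
opening: 0.0398
gripper_force: 30.0
```

Request:
{"fn": "move_arm", "kwargs": {
  "deltas": [0,0,0,0,0,0,0.3,0,0,0,0,0,0,0.3]
}}

```text
t: 37.75
tool_pos: [0.5106, 0.0137, -0.0062]
orientation: [0.08, 3.139, -0.0]
force: [-0.0, -0.3, -3.3]
opening: 0.0398
gripper_force: 30.0
```

```bash
python3 -c "
from go import *
delta(case(-54,-36)+[.5,0],-10,-3)"
```

```text
delta mm [ 0.4 -0.3  3.8] rot [0.     0.0019 0.0012] now [510.6  13.7  -6.2] -2.93
```

Request:
{"fn": "move_arm", "kwargs": {
  "deltas": [0,0,0.0015,0,0,0.001,0.3,0,0,0.003,0,0,0.001,0.3,0,0,0.003,0,0,0.001,0.3,0,0,0.003,0,0,0.001,0.61,0,0,0.003,0,0,0.001,0.61,0,0,0.0,0,0,0,0.61,0,0,-0.04,0,0,0,0.61,0,0,-0.09,0,0,0,0.61,0,0,-0.12,0,0,0,0.61,0.08,0.2,-0.16,0,0,0,0.61,0.08,0.2,-0.16,0,0,0,0.61]
}}

```text
t: 39.12
tool_pos: [0.4699, 0.1303, 0.1366]
orientation: [0.086, 3.139, 0.001]
force: [1.9, 1.5, -0.5]
opening: 0.0567
gripper_force: 0.0
```

Request:
{"fn": "move_arm", "kwargs": {
  "deltas": [0.1,0.2,-0.03,0,0,0,0.61,0.1,0.2,-0.03,0,0,0,0.61,0.1,0.2,-0.03,0,0,0,0.61,0.1,0.2,-0.03,0,0,0,0.61,0.1,0.2,-0.03,0,0,0,0.61,0.1,0.2,-0.03,0,0,0,0.61]
}}

```text
t: 39.88
tool_pos: [0.3805, 0.334, 0.1652]
orientation: [-0.081, -3.141, 0.001]
force: [-0.4, 0.9, 0.2]
opening: 0.0564
gripper_force: 0.0
```

```bash
python3 -c "
from pads import *
for c in('top','side'):
    f=np.load(c+'0.npz');p,d=shot(c,c+'_6');W=cloud(c,d)
    for n,r,z in(('green',(.513,.088),.034),('yellow',(.513,.015),.034),('red',(.427,-.342),.027)):
        print(c,n,rect(f['W'],f['p'],n,r,z,z+.013,80) if n!='red' else '',rect(W,p,n,r,z,z+.013,80))
    print(rect(W,p,'blue',(.595,.045),.034,.047),rect(f['W'],f['p'],'red',(.595,.045),.034,.047))
im=cv2.imread('pics/top_6.png')[100:300,80:480]; cv2.imwrite('pics/f.png',cv2.resize(im,None,fx=2,fy=2,interpolation=cv2.INTER_CUBIC))
"
```

```text
top green (array([513. ,  85.1]), array([92.3, 40. ]), -4.63, 644, np.float64(40.4)) (array([513.7,  84.9]), array([91.8, 40.1]), -4.08, 637, np.float64(40.4))
top yellow (array([510.1,  13.8]), array([92.6, 39.7]), -2.78, 667, np.float64(40.3)) (array([510. ,  13.5]), array([93.1, 39.5]), -2.93, 663, np.float64(40.3))
top red  (array([ 427.1, -340.5]), array([91.6, 44.1]), 7.37, 772, np.float64(33.4))
(array([598.1,  42.5]), array([51. , 44.9]), -3.58, 408, np.float64(40.4)) (array([598.1,  42.1]), array([50. , 45.3]), -1.05, 405, np.float64(40.3))
side green (array([512.6,  80.2]), array([90.5, 38.9]), -4.69, 267, np.float64(39.9)) (array([513.2,  81.1]), array([92.4, 37.3]), -2.09, 274, np.float64(39.8))
side yellow (array([510.2,  13. ]), array([92.3, 42.6]), -4.71, 357, np.float64(39.9)) (array([509.8,  12.6]), array([92.1, 42.4]), -4.06, 366, np.float64(40.2))
side red  (array([ 426.6, -343.5]), array([93.3, 46.2]), 7.29, 1039, np.float64(33.0))
(array([598.2,  39.8]), array([52.9, 44.5]), -2.41, 226, np.float64(39.9)) (array([598.3,  39.6]), array([51.8, 48.6]), -0.61, 227, np.float64(39.7))
```

View pics/f.png

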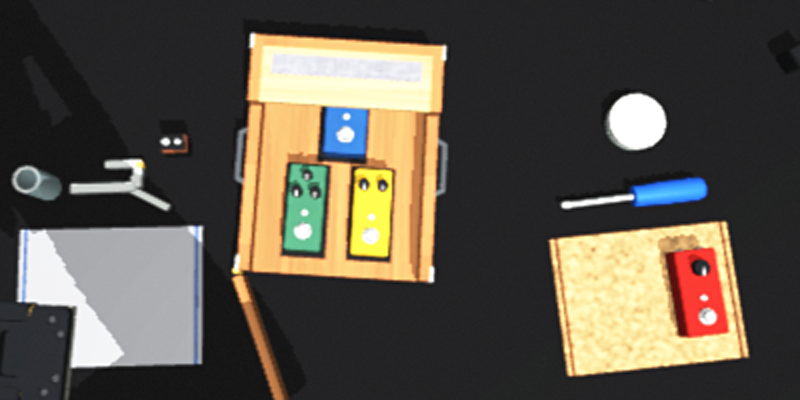

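View pics/side_6.png

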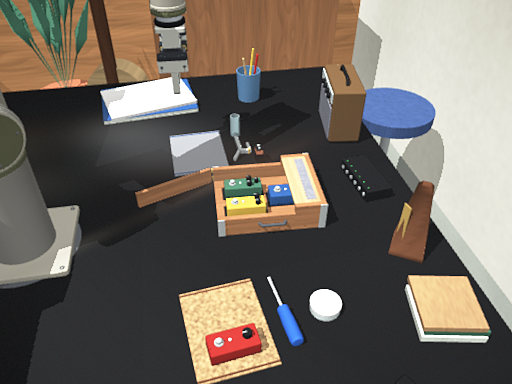

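Blue is at the back, at (345,133) in the top crop. Green (305,210) and yellow (372,212) are back within 1 mm. Red stands on the cork at (698,292), the bystanders are unmoved and the arm is clear. I'm handing the job in.

```bash
python3 -c "
from plant import robot
print(robot.close_job())"
```

```text
the job is handed in; nothing more can be done
None
```

The pedals are swapped and the job is handed in (no verdict came back): blue is within 1 mm of red's old spot, red stands on the cork, green and yellow are within about 1 mm of where they stood, and the bystanders show no movement in the final pictures; the arm's reported height was about 34 mm low and I corrected for it, and the two hardest contacts read about 40 N at the wrist.

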